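# Stand the setting pin in the open bore of its stand

### The job

Draw the steel setting pin out of its sloping rest and stand it upright, foot down, in the three-bore stand. Two of the bores still have a spacer slug deep inside that you cannot tell by eye, so feel for the one bore where the pin goes all the way down, lower it home there in the grip rather than letting it drop, and let go. Leave the other things on the bench where they are.

Things in the scene. Friction and masses are not known exactly. Their poses are not given: they have to be found in the camera images.
- setting_pin: The pin, loose, about 0.22 kg, plain steel, 170 mm long, the same all round its axis: shank 16 mm diameter up to 120 mm, chamfered foot, collar 21 mm diameter x 5 mm, then a dark handle 18 mm diameter x 45 mm to the top end. Origin: centre of the foot's end face; z runs along the pin from foot to handle. It starts foot down in the sleeve of the angled rest.
- pin_handle (a point): Centre of the pin's handle, on its axis, 147.5 mm from the foot's end face, 22.5 mm below the top end; axes as the pin's. The handle stands free all round, so it can be gripped from its end with the fingers along the pin.
- sleeve_mouth (a point): Centre of the open upper end of the rest's aluminium sleeve, 28 mm outer and 20 mm inner diameter, 55 mm deep, so draw the pin out 60 mm along its own axis. The sleeve leans 35 degrees from vertical (the pin in it up to 4 degrees more), its top towards the robot within 25 degrees.
- angled_rest: The rest that carries the sleeve: dark foot plate 140 x 80 mm, fixed to the bench, 85 mm high at the sleeve's rim. Origin: centre of its underside; z up; the sleeve leans to its -x.
- stand: Grey block 55 x 150 mm on a dark flange 90 x 190 x 8 mm, fixed; its top is 98 mm above the bench. Three vertical bores in a row along its y, 48 mm apart, 18.2 mm diameter, chamfered 2.5 mm at the mouth, 80 mm deep. Two of them hold a fixed slug 40 mm high on the floor, where the pin stops 40 mm below the mouth; which two changes each time. Origin: centre of its underside.
- bore0 (a point): Centre of the mouth of the stand's end bore on its -y side; z up.
- bore1 (a point): Centre of the mouth of the stand's middle bore; z up.
- bore2 (a point): Centre of the mouth of the stand's end bore on its +y side; z up.
- valve_body: Loose bystander: grey cylindrical valve body, 30 mm diameter, 46 mm high, standing. Origin: centre of its underside.
- test_ring: Loose bystander: grey stepped ring, 36 mm diameter, 16 mm high. Origin: centre of its underside.
- parts_cup: Loose bystander: small pale cup, 56 mm diameter, 28 mm high. Origin: centre of its underside.
- oil_dropper: Loose bystander: small brown dropper bottle, 33 mm diameter, 102 mm high, standing. Origin: centre of its underside.
Mind the look-alikes: they are no part of the job. There is more than one size of the setting_pin; the one meant has the size given above.

How it is judged:
By the outcome, as a careful person would: the job done as asked, in the order asked, and still so for the second after the job is handed in, with the robot touching nothing.
It also fails if it takes over 58 s, if anything falls off the work surface, if the arm or the gripper's body presses on something with over 40 N, if the wrist force passes 120 N, or if a joint passes its speed limit or range.

### The arm

A 6-joint arm with a two-finger parallel gripper is mounted at the origin on a cart in front of the work surface, level with it; the furniture and walls round the work are solid. World frame = base frame: x ahead of the robot, y to its left, z up, the work surface at z = 0. Lengths are in m, angles in degrees, forces in N, time in s.
With the tool pointing down it reaches from about 0.4 to 0.825 m from the base axis. Payload 7 kg.
Tool frame: the origin (TCP) lies between the finger pads; the fingertips stand 19 mm ahead of it and the grasp point (between the pads) is the TCP (r.finger_overhang is the distance from the TCP to the fingertips, in m); z points along the fingers, y is the direction in which the jaws open and shut (so a half turn about z gives the same grasp; the last joint's range is limited). The gripper opens to 88 mm and grips with 3 to 60 N. Pads are 19 mm wide; open, the fingers measure 130 mm over their backs; the gripper's body (78 mm by 193 mm) begins 47 mm behind the grasp point.
Start: joints at [-48.18, 20.546, 0.682, 0, -70.136, -16.507], TCP at [0.289, -0.61, 0.246] pointing down, gripper open.
Joint ranges: [-176.03, 176.03], [-82.01, 121.73], [-58.28, 71.71], [-173.87, 95.51], [-174.79, -0.11], [-173.66, 173.66]. Speed limits (degrees/s): [136.94, 136.94, 172.46, 180, 180, 180].

### API

Orientations are given as [roll, pitch, yaw] about the fixed x, y, z axes, in that order (R = Rz(yaw) Ry(pitch) Rx(roll)).
In Python, from plant import r, optics gives the robot as it stands. The module is installed in compiled form; this text tells all that it offers.
- The arm moves only by the tool step_arm, never from a script. Its argument "increments" is a list of rows, each an object of numbers: "tx", "ty", "tz": the shift along the world's x, y, z in mm; "ax", "ay", "az": the turn, a rotation vector about the world's x, y, z in degrees; "claw": the gripper command: -1 is shut, 1 is fully open, values between are in proportion. In form: [{"tx": .., "ty": .., "tz": .., "ax": .., "ay": .., "az": .., "claw": ..}, ...]. A call has 1 to 12 rows; each row shifts and turns the commanded pose from where the row before left it; what a row does not reach is not made up. A row lasts 1/10 s, in which the tool goes at most 50 mm and 8.59 degrees, less where a joint would pass 70% of its speed; a pose out of reach is approached as far as the arm can. A call with a gripper value outside its range is refused whole. The fingers move at their own pace and stop on an object; "newtons" is the grip in N (left out, the last holds). Time passes only in rows, so rows that do not move let the fingers close. It gives the time, the measured TCP pose, the force and the opening at its end, in the units of the state.
- r.get_state(): the state, without advancing time (a new reading comes with each control period).
- optics.capture(name): name is "scene" or "top"; returns a dict with "image" (384x512x3 uint8, blue, green, red), "depth" (384x512 float32, m along the optical axis (not along the pixel's ray), 0 where there is no reading), "fx", "fy", "cx", "cy" (pixels), "R" (3x3) and "t" (3): a world point X has camera coordinates R X + t. Camera axes: x right, y down, z forward; pixel columns grow to the right and rows downward; lengths in m; the calibration is good to about 2 mm. A picture is of the moment at which its call begins.
- r.close_job(): hands the job in, once; it reports no verdict.
The state is a dict: "time_s": time; "joints": joint angles; "qd": joint speeds; "joint_torque": joint torques, N m; "tcp_pos": TCP position; "eef_rot": TCP orientation; "contact_force": force on the tool from outside, world axes, zero at the start; "moment": the same for the moment, N m; "gripper_width": finger opening in m.
Only numpy, scipy, OpenCV 4.12 (cv2) and the standard library are available. Lean on these libraries where they do the work, as an engineer would, in place of code of your own. Each camera call takes 0.05 s, during which the arm holds its last target. There are 200 camera calls.

## Working session

There is one attempt and no reset: what is moved stays moved. The work goes in short steps, Python scripts to look and compute and a tool call to move; the robot and the scene stay as the last step left them, time stands still between calls to the robot, and variables do not carry over. Pictures are saved under pics/ and viewed, about 8 in all and at most 12, crops included, and the job is handed in when it is done.

Besides the shell and the picture viewer there is one more tool, called after "Call:" as name(argument=value, ...) on one line, values as JSON. step_arm: Moves the arm, as the interface text tells. Its arguments: {"type":"object","properties":{"increments":{"type":"array","items":{"type":"object","properties":{"tx":{"type":"number"},"ty":{"type":"number"},"tz":{"type":"number"},"ax":{"type":"number"},"ay":{"type":"number"},"az":{"type":"number"},"claw":{"type":"number"}}}},"newtons":{"type":"number"}},"required":["increments"]}

```bash
mkdir -p pics
cat > h.py <<'E'
import numpy as np, cv2
from plant import r, optics
def cap(n):
    d=optics.capture(n); np.savez(f'{n}.npz',**{k:np.asarray(v) for k,v in d.items()}); return d
def load(n): return dict(np.load(f'{n}.npz'))
def world(d):
    h,w=d['depth'].shape; u,v=np.meshgrid(np.arange(w),np.arange(h)); z=d['depth']
    P=np.stack([(u-d['cx'])/d['fx']*z,(v-d['cy'])/d['fy']*z,z],-1)
    W=(P-d['t'])@d['R']; W[z<=0]=np.nan; return W
def proj(d,X):
    c=d['R']@np.asarray(X)+d['t']; return d['fx']*c[0]/c[2]+d['cx'],d['fy']*c[1]/c[2]+d['cy']
E
python3 - <<'E'
from h import *
a=[]
for n in('scene','top'):
    d=cap(n); a.append(d['image']); print(n,d['fx'],d['cx'],d['cy'],-d['R'].T@d['t'],d['R'].round(2).tolist())
cv2.imwrite('pics/a.png',cv2.resize(a[0],(800,600),interpolation=2)); cv2.imwrite('pics/b.png',cv2.resize(a[1],(800,600),interpolation=2))
print(r.get_state())
E
```

```text
scene 416.7828243431714 251.7194777767007 195.66887381369943 [0.04002028 0.61404249 0.94774536] [[-0.79, -0.62, -0.02], [-0.43, 0.57, -0.7], [0.44, -0.54, -0.72]]
top 366.45982596935187 255.06135821530435 189.3274564965548 [ 0.39731324 -0.01749578  1.11319115] [[0.01, -1.0, -0.01], [-0.98, -0.01, -0.18], [0.18, 0.01, -0.98]]
{'time_s': 0.1, 'joints': array([-4.81806934e+01,  2.05867984e+01,  6.39127529e-01, -1.88055089e-02,
       -7.01360572e+01, -1.65064732e+01]), 'qd': array([-0.02069269, -0.05336496,  0.12533697, -0.01208366, -0.00766496,
        0.0627412 ]), 'joint_torque': array([-1.21684901e-03, -5.84163415e+01,  2.93753475e+01,  7.01552600e+00,
        1.01990064e-02, -6.95363315e-05]), 'tcp_pos': array([ 0.28840449, -0.6098275 ,  0.2447198 ]), 'eef_rot': array([ 1.79914699e+02, -6.84066147e-03, -1.54693564e+02]), 'contact_force': array([ 0.18129495, -0.1242883 ,  0.28535892]), 'moment': array([-0.02374055, -0.03711805,  0.00939836]), 'gripper_width': 0.08808045608247096}
```

View pics/a.png

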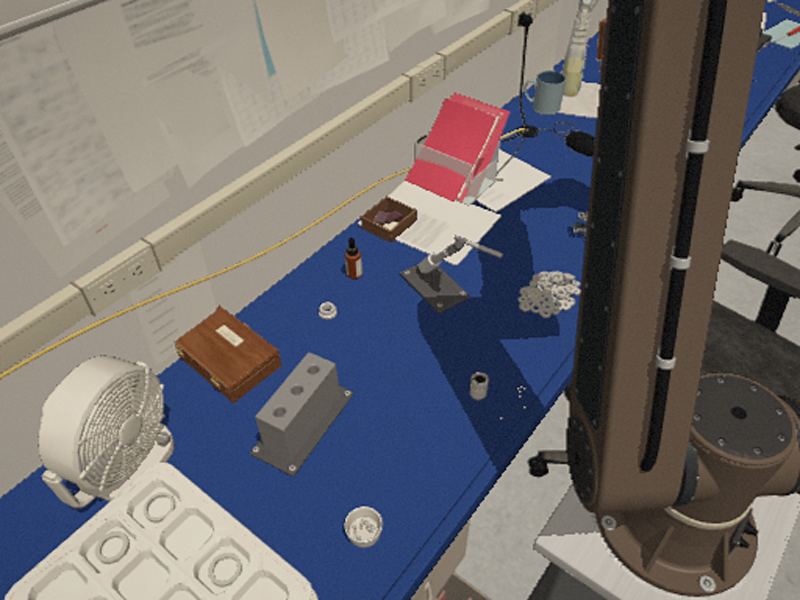

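View pics/b.png

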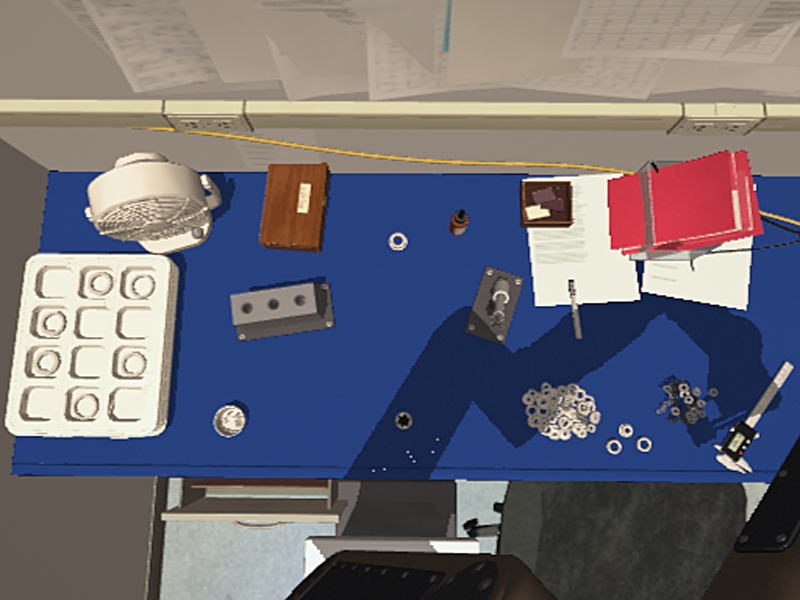

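Scene view: the rest is at about (437,275), with a pin in it near (450,245) and a thin rod end near (490,250). Top view: the rest is at (495,303), a lone pin-like object at (575,308) by the paper, and the stand at (282,308). Next I'll enlarge these and measure.

Run:
```python
from h import *
a=load('scene')['image'][135:205,240:340]; b=load('top')['image'][160:230,285:385]
cv2.imwrite('pics/c.png',np.vstack([cv2.resize(a,(428,300),interpolation=2),cv2.resize(b,(428,300),interpolation=2)]))
d=load('top');W=world(d)
print('depth grid top (rest) z mm');
for v in range(166,222,3): print(v,[tuple(int(x) if x==x else -1 for x in W[v,u]*1000) for u in range(308,334,3)])
print('cand2')
for v in range(176,218,4): print(v,[tuple(int(x) if x==x else -1 for x in W[v,u]*1000) for u in range(360,376,2)])
# stand top
for n in('top','scene'):
    d=load(n);W=world(d); m=(abs(W[...,2]-.098)<.006)&(W[...,0]>.3)&(W[...,0]<.75)&(W[...,1]>.05)&(W[...,1]<.6)
    k,l,s,c=cv2.connectedComponentsWithStats(m.astype(np.uint8)); i=1+s[1:,4].argmax()
    p=W[l==i]; rc=cv2.minAreaRect((p[:,:2]*1000).astype(np.float32)); print(n,s[i],rc,p[:,2].mean())
```

```text
depth grid top (rest) z mm
166 [(678, -174, 0), (678, -183, -1), (678, -192, 1), (677, -201, 2), (677, -211, 2), (679, -221, -2), (678, -230, 0), (678, -239, 1), (678, -248, 1)]
169 [(668, -173, 1), (668, -183, 1), (667, -191, 5), (668, -201, 2), (668, -211, 0), (668, -220, 1), (668, -229, 1), (668, -238, 3), (669, -248, 0)]
172 [(658, -173, 0), (657, -182, 8), (656, -191, 9), (657, -200, 8), (659, -211, 1), (659, -220, 0), (658, -229, 2), (659, -239, 0), (659, -248, 0)]
175 [(650, -174, -3), (646, -180, 15), (646, -190, 12), (647, -199, 11), (647, -209, 9), (648, -218, 8), (647, -227, 12), (649, -238, 2), (650, -248, 0)]
178 [(639, -173, 2), (638, -181, 8), (637, -190, 13), (637, -199, 10), (633, -205, 30), (637, -217, 14), (637, -226, 14), (638, -236, 9), (638, -246, 9)]
181 [(627, -171, 12), (628, -181, 11), (628, -190, 11), (623, -195, 35), (619, -201, 55), (619, -210, 53), (628, -226, 12), (628, -236, 11), (627, -244, 14)]
184 [(619, -172, 8), (618, -181, 10), (618, -190, 11), (609, -191, 57), (606, -197, 73), (606, -206, 72), (619, -227, 8), (619, -236, 8), (619, -245, 10)]
187
[... 2947 characters left out ...]
 [(547, -330, 2), (547, -337, -2), (547, -342, 0), (546, -347, 6), (546, -352, 9), (545, -357, 13), (547, -366, 1), (547, -373, 0)]
212 [(535, -330, 0), (534, -335, 3), (534, -341, 3), (535, -348, 0), (535, -354, 0), (533, -355, 17), (535, -366, 1), (535, -371, 3)]
216 [(522, -329, 0), (522, -334, 4), (522, -341, 2), (522, -347, 1), (522, -353, 3), (521, -356, 11), (523, -366, 0), (523, -372, -1)]
top [148 181  56  27 970] ((568.9617309570312, 214.482666015625), (56.036128997802734, 151.08201599121094), 9.07466983795166) 0.09918213526637917
scene [ 163  225   52   52 1014] ((572.0158081054688, 216.6593017578125), (57.96981430053711, 152.22042846679688), 9.809006690979004) 0.09704407409966083
```

View pics/c.png

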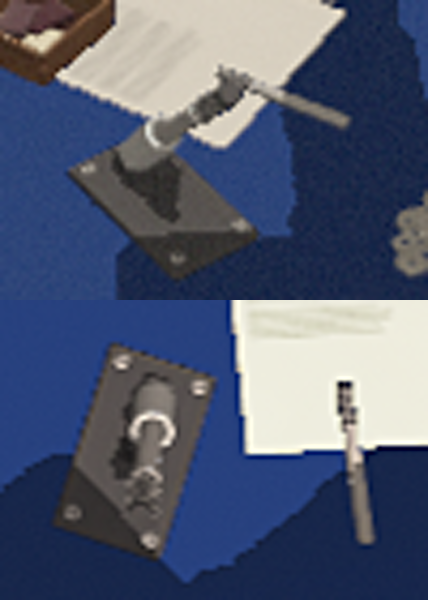

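Two candidates. The pin in the sleeve (crop (200,110), upper end z≈0.17) has about 115 mm free above the mouth and a collar and dark handle, so its size fits. The lying one (crop (290,100), about 11–12 mm thick, on the bench) is the look-alike. Now I'll fit the pin axis and the bores.

```bash
cat >> h.py <<'E'
from scipy.optimize import least_squares
def rad(s): return np.where(s<.120,.008,np.where(s<.125,.0105,.009))
def fitpin(Ps,foot,ax):
    """Ps: list of (points) ; returns foot, axis. top end anchored by handle end"""
    P=np.vstack(Ps)
    def un(p):
        a=np.array([p[3],p[4],1.0])if abs(ax[2])>.3 else p[3:6]; return p[:3],a/np.linalg.norm(a)
    def res(p):
        f,a=un(p); q=P-f; s=q@a; rr=np.linalg.norm(q-np.outer(s,a),axis=1)
        side=rr-rad(s); top=s-.170
        return np.where(abs(top)<abs(side),top,side)*1000 if True else side
    x0=np.r_[foot,ax[0]/ax[2],ax[1]/ax[2]]
    o=least_squares(res,x0,loss='soft_l1',f_scale=2,x_scale=[.01,.01,.01,.1,.1]); f,a=un(o.x); return f,a,np.median(abs(o.fun)),len(P)
E
python3 - <<'E'
from h import *
ax=np.array([-.60,.17,.8]);ax/=np.linalg.norm(ax); m=np.array([.588,-.197,.078]); 
S=[]
for n in('top','scene'):
    W=world(load(n)); q=W-m; s=q@ax; d=np.linalg.norm(q-s[...,None]*ax,axis=-1)
    k=(s>.025)&(s<.13)&(d<.022); S.append(W[k])
    f,a,e,N=fitpin([W[k]],m-ax*.055,ax); print(n,N,f.round(4),a.round(3),e,'lean',np.degrees(np.arccos(a[2])),'az',np.degrees(np.arctan2(a[1],-a[0])),'handle',(f+.1475*a).round(4))
f,a,e,N=fitpin(S,m-ax*.055,ax); print('both',f.round(4),a.round(4),e,'handle',(f+.1475*a).round(4),'lean',np.degrees(np.arccos(a[2])))
# bores: dark blobs in stand top
for n in('top','scene'):
    d=load(n); c=np.array([.5705,.2155,.098]); th=np.radians(9.4); g=cv2.cvtColor(d['image'],cv2.COLOR_BGR2GRAY)
    # rectify the top plane at 1mm/4px
    H=[]
    L=[(-.03,-.08),(.03,-.08),(.03,.08),(-.03,.08)]
    src=np.float32([proj(d,c+[x*np.cos(th)-y*np.sin(th),x*np.sin(th)+y*np.cos(th),0]) for x,y in L]); dst=np.float32([((x+.03)*4000,(y+.08)*4000) for x,y in L])
    w=cv2.warpPerspective(g,cv2.getPerspectiveTransform(src,dst),(240,640),flags=cv2.INTER_CUBIC); cv2.imwrite(f'pics/rect_{n}.png',w)
E
python3 -c "
import cv2,numpy as np
a=np.hstack([cv2.imread('pics/rect_%s.png'%n) for n in('top','scene')]);cv2.imwrite('pics/d.png',cv2.resize(a,None,fx=.9,fy=.9))"
```

```text
top 129 [ 0.6169 -0.2081  0.034 ] [-0.587  0.198  0.785] 0.5230391063142554 lean 38.31248343215509 az 18.62991577833196 handle [ 0.5302 -0.1789  0.1498]
scene 105 [ 0.621  -0.2056  0.0331] [-0.593  0.194  0.781] 0.7184226951418519 lean 38.61946469381608 az 18.136151719552046 handle [ 0.5335 -0.177   0.1484]
both [ 0.6185 -0.2063  0.0338] [-0.5905  0.1964  0.7828] 1.073109523001754 handle [ 0.5314 -0.1773  0.1492] lean 38.48521279418351
```

View pics/d.png

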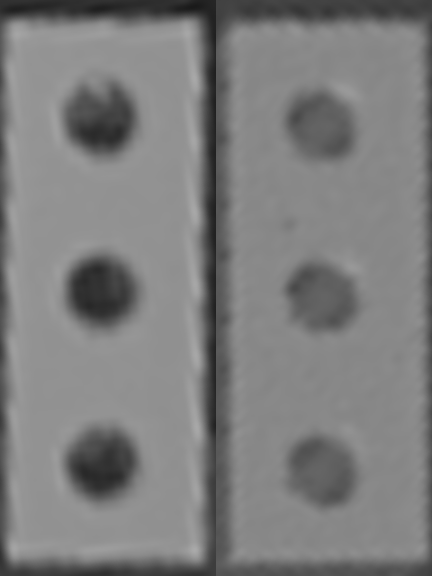

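The rectified stand top shows three dark bores. In the top view (left) they are at (100,118), (101,291) and (102,463). In the scene view they are at (321,125), (321,297) and (321,471), within about 2 mm of the top view. Bore1 comes to about (0.569, 0.217), and the handle to about (0.532, -0.178, 0.149) with a 38.5° lean. Next step is to plan the approach.

```bash
cat >> h.py <<'E'
from scipy.spatial.transform import Rotation as Ro
def delta(p,z,y,st=None):
    """print total shift mm and rotvec deg to bring TCP to p with tool z,y"""
    st=st or r.get_state(); z=np.array(z,float);z/=np.linalg.norm(z); y=np.array(y,float); y-=z*(y@z); y/=np.linalg.norm(y)
    Rt=Ro.from_matrix(np.stack([np.cross(y,z),y,z],1)); Rc=Ro.from_euler('xyz',st['eef_rot'],degrees=True)
    rv=(Rt*Rc.inv()).as_rotvec(degrees=True); t=(np.array(p)-st['tcp_pos'])*1000
    print('t',t.round(1),'rv',rv.round(2),'norm',np.linalg.norm(t).round(1),np.linalg.norm(rv).round(1)); return t,rv
E
python3 - <<'E'
from h import *
a=np.array([-.5905,.1964,.7828]); h=np.array([.532,-.178,.149]); delta(h+.08*a,-a,[-.743,.247,-.622])
E
```

```text
t [196.4 447.5 -33.1] rv [-26.26 -29.64  44.51] norm 489.8 59.6
```

Call:
step_arm(increments=[{"tx": 16.4, "ty": 37.3, "tz": 8, "ax": -2.19, "ay": -2.47, "az": 3.71, "claw": 1}, {"tx": 16.4, "ty": 37.3, "tz": 8, "ax": -2.19, "ay": -2.47, "az": 3.71, "claw": 1}, {"tx": 16.4, "ty": 37.3, "tz": 8, "ax": -2.19, "ay": -2.47, "az": 3.71, "claw": 1}, {"tx": 16.4, "ty": 37.3, "tz": 8, "ax": -2.19, "ay": -2.47, "az": 3.71, "claw": 1}, {"tx": 16.4, "ty": 37.3, "tz": 0, "ax": -2.19, "ay": -2.47, "az": 3.71, "claw": 1}, {"tx": 16.4, "ty": 37.3, "tz": 0, "ax": -2.19, "ay": -2.47, "az": 3.71, "claw": 1}, {"tx": 16.4, "ty": 37.3, "tz": 0, "ax": -2.19, "ay": -2.47, "az": 3.71, "claw": 1}, {"tx": 16.4, "ty": 37.3, "tz": 0, "ax": -2.19, "ay": -2.47, "az": 3.71, "claw": 1}, {"tx": 16.4, "ty": 37.3, "tz": -10, "ax": -2.19, "ay": -2.47, "az": 3.71, "claw": 1}, {"tx": 16.4, "ty": 37.3, "tz": -15, "ax": -2.19, "ay": -2.47, "az": 3.71, "claw": 1}, {"tx": 16.4, "ty": 37.3, "tz": -20, "ax": -2.19, "ay": -2.47, "az": 3.71, "claw": 1}, {"tx": 16.4, "ty": 37.3, "tz": -20, "ax": -2.19, "ay": -2.47, "az": 3.71, "claw": 1}], newtons=40)

```text
time_s: 1.3
tcp_pos: [0.5004, -0.1791, 0.2564]
eef_rot: [-144.7, 1.2, -107.5]
contact_force: [0.3, -1.9, 0.5]
gripper_width: 0.0876
```

Run:
```python
from h import *
s=r.get_state(); print(s['time_s'],s['joints'].round(1),s['tcp_pos'])
a=np.array([-.5905,.1964,.7828]); h=np.array([.532,-.178,.149]); delta(h+.08*a,-a,[-.743,.247,-.622])
d=cap('scene'); e=cap('top')
cv2.imwrite('pics/e.png',np.vstack([cv2.resize(d['image'][110:200,220:350],(433,300),interpolation=2),cv2.resize(e['image'][150:240,260:390],(433,300),interpolation=2)]))
```

```text
1.3 [  1.9 -12.  -58.1  46.3 -14.1 -62.1] [ 0.50039256 -0.17910091  0.25639436]
t [-15.6  16.8 -44.8] rv [-2.12 -2.64 -0.91] norm 50.3 3.5
```

View pics/e.png

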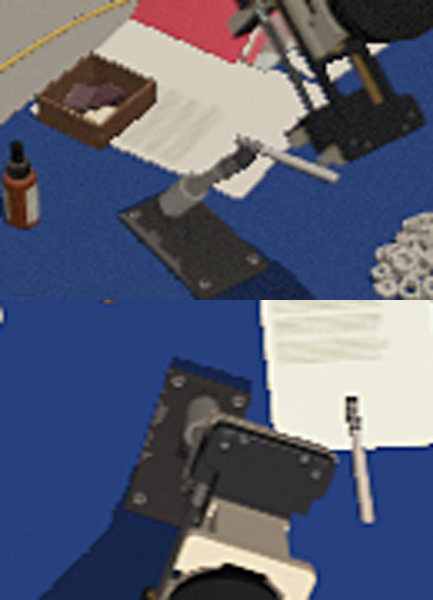

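The picture shows the gripper above and to the right of the rest. Scene crop: gripper at (340,130), pin untouched at (210,180). Joint 3 is at its limit (-58.1). I'll fit a kinematic model to see which tilts are reachable.

```bash
cat > kin.py <<'E'
from h import *
lim=np.array([[-176.03,176.03],[-82.01,121.73],[-58.28,71.71],[-173.87,95.51],[-174.79,-.11],[-173.66,173.66]])
def fk(q,p):
    h,d,L1,L2,e,L3=p; q=np.asarray(q,float); E=lambda a,x:Ro.from_euler(a,x,degrees=True)
    R=E('z',q[0]); P=np.array([0,0,h])+R.apply([0,d,0]); R=R*E('y',q[1]); P=P+R.apply([0,0,L1]); R=R*E('y',-q[2]); P=P+R.apply([L2,0,e])
    R=R*E('x',S4*q[3]); R=R*E('y',-q[4]); P=P+R.apply([L3,0,0]); R=R*E('x',S6*q[5])*Ro.from_matrix(np.array([[0,0,1],[0,1,0],[-1,0,0]]).astype(float))*E('z',S0); return P,R
S4,S6,S0=1,1,0
E
python3 - <<'E'
import kin; from kin import *
s=r.get_state()
D=[([-48.18,20.5868,.6391,-.0188,-70.136,-16.5065],[.28840,-.60983,.24472],[179.9147,-.0068,-154.6936]),(s['joints'],s['tcp_pos'],s['eef_rot'])]
best=[]
for kin.S4 in(1,-1):
  for kin.S6 in(1,-1):
    for kin.S0 in(0,90,180,-90):
      def f(p):
        o=[]
        for q,t,e in D:
            P,R=fk(q,p); o+=list((P-t)*10)+list((R.inv()*Ro.from_euler('xyz',e,degrees=True)).as_rotvec())
        return o+list(.01*(np.array(p)-[.4,-.19,.4,.4,0,.25]))
      o=least_squares(f,[.4,-.19,.4,.4,0,.25]); best.append((o.cost,kin.S4,kin.S6,kin.S0,o.x.round(4)))
best.sort(key=lambda b:b[0])
for b in best[:3]: print(b)
E
```

```text
(np.float64(0.0038807931932473717), -1, -1, -90, array([-6.7382, -0.1911,  3.4425, -1.8248,  3.3756,  0.0352]))
(np.float64(0.40286755000971936), 1, 1, -90, array([-7.3296, -0.1924,  3.6644, -2.0103,  3.6576, -0.0202]))
(np.float64(0.6728033794845366), -1, 1, 0, array([-6.7382, -0.1911,  3.4425, -1.8248,  3.3756,  0.0352]))
```

Call:
step_arm(increments=[{"ax": 1.9, "ay": 5.7, "tz": 20}, {"ax": 1.9, "ay": 5.7, "tz": 20}, {"ax": 1.9, "ay": 5.7, "tz": 20}])

```text
$.increments[0]: bad value
```

```bash
python3 -c "
from h import *; s=r.get_state(); np.save('s1.npy',np.r_[s['joints'],s['tcp_pos'],s['eef_rot']]);print(s['joints'].round(1),s['tcp_pos'],s['eef_rot'])"
```

```text
[  2.  -11.8 -58.2  46.1 -14.2 -61.9] [ 0.49916586 -0.17972565  0.25386247] [-144.97030996    1.0658807  -107.53723802]
```

Call:
step_arm(increments=[{"ax": 1.9, "ay": 5.7, "tx": 30}, {"ax": 1.9, "ay": 5.7, "tx": 30}, {"ax": 1.9, "ay": 5.7, "tx": 10}, {"tz": 0}])

```text
$.increments[0]: bad value
```

Run:
```python
import kin; from kin import *
s=r.get_state(); s1=np.load('s1.npy'); kin.S4,kin.S6,kin.S0=-1,-1,-90; print(s['joints'].round(2),s['tcp_pos'])
D=[([-48.18,20.5868,.6391,-.0188,-70.136,-16.5065],[.28840,-.60983,.24472],[179.9147,-.0068,-154.6936]),([1.9,-12,-58.1,46.3,-14.1,-62.1],[.50039,-.1791,.25639],[-144.7,1.2,-107.5]),(s1[:6],s1[6:9],s1[9:]),(s['joints'],s['tcp_pos'],s['eef_rot'])]
def f(p):
    o=[]
    for q,t,e in D:
        P,R=fk(q,p); o+=list((P-t)*10)+list((R.inv()*Ro.from_euler('xyz',e,degrees=True)).as_rotvec())
    return o
o=least_squares(f,[.4,-.19,.4,.4,0,.25]); print(o.x.round(4),np.reshape(o.fun,(-1,6)).round(3)); np.save('p.npy',o.x)
```

```text
[  1.96 -11.85 -58.15  46.08 -14.24 -61.91] [ 0.49916586 -0.17972565  0.25386247]
[-6.6053 -0.1885  3.3879 -1.7846  3.3207  0.0504] [[ 0.023  0.023  0.014 -0.    -0.     0.   ]
 [-0.154 -0.023 -0.005 -0.001 -0.    -0.   ]
 [ 0.075 -0.005 -0.005  0.     0.    -0.   ]
 [ 0.075 -0.005 -0.005  0.     0.    -0.   ]]
```

Call:
step_arm(increments=[{"tx": 0, "ty": 0, "tz": 20, "ax": 1.9, "ay": 5.7, "az": 0, "claw": 1}, {"tx": 0, "ty": 0, "tz": 20, "ax": 1.9, "ay": 5.7, "az": 0, "claw": 1}, {"tx": 0, "ty": 0, "tz": 20, "ax": 1.9, "ay": 5.7, "az": 0, "claw": 1}, {"tx": 0, "ty": 0, "tz": 0, "ax": 0, "ay": 0, "az": 0, "claw": 1}])

```text
time_s: 1.8
tcp_pos: [0.5051, -0.1975, 0.3121]
eef_rot: [-158.2, 0.0, -109.2]
contact_force: [-0.1, 0.2, -0.5]
gripper_width: 0.0879
```

```bash
python3 -c "
from h import *; s=r.get_state(); np.save('s2.npy',np.r_[s['joints'],s['tcp_pos'],s['eef_rot']]);print(s['joints'].round(1),s['tcp_pos'],s['eef_rot'])"
```

```text
[  5.2  -7.4 -31.1  12.1 -46.8 -31.1] [ 0.50512666 -0.19747623  0.31212357] [-1.58174571e+02  3.49051756e-02 -1.09151121e+02]
```

Call:
step_arm(increments=[{"tx": 30, "ty": 0, "tz": 0, "ax": 1.9, "ay": 5.7, "az": 0, "claw": 1}, {"tx": 30, "ty": 0, "tz": 0, "ax": 1.9, "ay": 5.7, "az": 0, "claw": 1}, {"tx": 0, "ty": 0, "tz": 0, "ax": 0, "ay": 0, "az": 0, "claw": 1}])

```text
time_s: 2.1
tcp_pos: [0.566, -0.1987, 0.3019]
eef_rot: [-170.9, -0.4, -109.2]
contact_force: [-1.8, 0.3, -2.0]
gripper_width: 0.0873
```

Run:
```python
import kin; from kin import *
s=r.get_state(); kin.S4,kin.S6,kin.S0=-1,-1,-90; print(s['time_s'],s['joints'].round(2),s['tcp_pos'])
D=[([-48.18,20.5868,.6391,-.0188,-70.136,-16.5065],[.28840,-.60983,.24472],[179.9147,-.0068,-154.6936]),(s['joints'],s['tcp_pos'],s['eef_rot'])]
for n in('s1.npy','s2.npy'): v=np.load(n); D.append((v[:6],v[6:9],v[9:]))
def f(p):
    o=[]
    for q,t,e in D:
        P,R=fk(q,p); o+=list((P-t)*10)+list((R.inv()*Ro.from_euler('xyz',e,degrees=True)).as_rotvec())
    return o
o=least_squares(f,[.4,-.19,.4,.4,0,.25]); print(o.x.round(4),np.reshape(o.fun,(-1,6)).round(3)); np.save('p.npy',o.x)
def ik(P,z,y,q0):
    z=np.array(z,float);z/=np.linalg.norm(z);y=np.array(y,float);y-=z*(y@z);y/=np.linalg.norm(y);Rt=Ro.from_matrix(np.stack([np.cross(y,z),y,z],1))
    g=lambda q:np.r_[(fk(q,o.x)[0]-P)*10,(fk(q,o.x)[1].inv()*Rt).as_rotvec()]
    b=None
    for k in(0,1,2,3):
        x0=np.clip(q0+np.random.default_rng(k).normal(0,25*(k>0),6),lim[:,0]+1,lim[:,1]-1); w=least_squares(g,x0,bounds=(lim[:,0],lim[:,1]))
        if b is None or w.cost<b.cost: b=w
    return b
h=np.array([.532,-.178,.149])
for name,rot in(('lean',0),('perp',90),('perp-',-90)):
  for back in(0,.04,.08):
    for tilt in(38,30,20,10,0,-15,-38):
      t=np.radians(tilt); u=np.array([.949,-.316,0]); z=np.cos(t)*np.array([0,0,-1])+np.sin(t)*u
      y=-np.cos(t)*u+np.sin(t)*np.array([0,0,-1]); y=Ro.from_rotvec(z*np.radians(rot)).apply(y)
      a=np.array([-.5905,.1964,.7828]); w=ik(h+back*a,z,y,s['joints']+[0,0,0,0,0,rot]); print(name,back,tilt,'ok ' if w.cost<1e-6 else 'NO ',w.cost.round(6),w.x.round(0))
```

```text
2.1 [  1.57   6.3  -13.03   4.11 -62.34 -22.38] [ 0.56596907 -0.19868819  0.30185479]
[ 0.2041 -0.1552  0.7294  0.3867  0.0791  0.5702] [[ 0.269  0.249  0.143 -0.    -0.     0.   ]
 [-0.068  0.225  0.109  0.    -0.     0.   ]
 [-0.047 -0.597 -0.278  0.     0.    -0.   ]
 [ 0.005  0.002  0.026  0.    -0.    -0.   ]]
lean 0 38 NO  0.016455 [ 13.  -2. -58.  56. -17. -83.]
lean 0 30 NO  0.00099 [ 13.  -2. -58.  55. -17. -83.]
lean 0 20 ok  0.0 [  7.   2. -49.  22. -23. -44.]
lean 0 10 ok  0.0 [  1.   8. -36.   6. -36. -24.]
lean 0 0 ok  0.0 [ -2.  15. -25.   0. -50. -16.]
lean 0 -15 ok  0.0 [ -6.  27.  -8.  -3. -70. -11.]
lean 0 -38 ok  0.0 [ -9.  46.  17.  -6. -99.  -9.]
lean 0.04 38 NO  0.011745 [ 18.  -8. -58.  49. -23. -80.]
lean 0.04 30 NO  0.000137 [ 18.  -8. -58.  49. -23. -79.]
lean 0.04 20 ok  0.0 [  9.  -2. -47.  19. -28. -42.]
lean 0.04 10 ok  0.0 [  2.   5. -35.   5. -41. -25.]
lean 0.04 0 ok  0.0 [ -2.  12. -24.  -0. -54. -17.]
lean 0.04 -15 ok  0.0 [ -5.  24.  -8.  -4. -72. -12.]
lean 0.04 -38 ok  0.0 [  -8.   43.   15.   -6. -100.   -9.]
lean 0.08 38 NO  0.006919 [ 28. -15
[... 2140 characters left out ...]
4.  -63.  -47.   11. -124.  -58.]
perp- 0.04 10 ok  0.0 [ 141.  -70.  -35.    5. -134.  -66.]
perp- 0.04 0 ok  0.0 [ 145.  -74.  -24.    0. -140.  -73.]
perp- 0.04 -15 ok  0.0 [ 148.  -79.   -8.   -6. -146.  -82.]
perp- 0.04 -38 ok  0.0 [  -8.   43.   15.   -6. -100.   81.]
perp- 0.08 38 NO  0.006919 [ 115.  -48.  -58.   23. -102.  -43.]
perp- 0.08 30 ok  0.0 [ 118.  -50.  -57.   21. -105.  -45.]
perp- 0.08 20 ok  0.0 [ 132.  -60.  -45.   11. -122.  -56.]
perp- 0.08 10 ok  0.0 [ 139.  -66.  -34.    5. -131.  -65.]
perp- 0.08 0 ok  0.0 [ 144.  -71.  -23.    0. -138.  -72.]
perp- 0.08 -15 ok  0.0 [ 148.  -77.   -8.   -6. -144.  -82.]
perp- 0.08 -38 ok  0.0 [  -8.   40.   13.   -6. -101.   81.]
```

```bash
cat > kin2.py <<'E'
from kin import *
E_=lambda a,x:Ro.from_euler(a,x,degrees=True)
T=Ro.from_matrix(np.array([[0,0,1],[0,1,0],[-1,0,0]]).astype(float))*E_('z',-90)
def fk2(q,p):
    h,d,L1,L2,e,L3,a1,w4y,w4z,w5z=p; R=E_('z',q[0]); P=np.array([0,0,h])+R.apply([a1,d,0]); R=R*E_('y',q[1]); P=P+R.apply([0,0,L1]); R=R*E_('y',-q[2]); P=P+R.apply([L2,0,e])
    R=R*E_('x',-q[3]); P=P+R.apply([0,w4y,w4z]); R=R*E_('y',-q[4]); P=P+R.apply([L3,0,w5z]); R=R*E_('x',-q[5])*T; return P,R
def data():
    D=[([-48.18,20.5868,.6391,-.0188,-70.136,-16.5065],[.28840,-.60983,.24472])]
    import glob
    for n in sorted(glob.glob('s*.npy')): v=np.load(n); D.append((v[:6],v[6:9]))
    return D
def fit(D):
    x0=np.array([.35,-.15,.35,.35,0,.25,0,-.04,0,0]); f=lambda p:np.r_[np.concatenate([(fk2(q,p)[0]-t)*100 for q,t in D]),.02*(p-x0)]
    return least_squares(f,x0)
E
python3 - <<'E'
from kin2 import *
s=r.get_state(); np.save('s3.npy',np.r_[s['joints'],s['tcp_pos'],s['eef_rot']])
o=fit(data()); print(o.x.round(4),o.fun.round(3))
v=s['joints']; print(s['time_s'],v.round(2))
# direct numeric check of j4 effect
E
```

```text
[ 1.988e-01  0.000e+00  6.015e-01  4.636e-01  1.000e-04  3.589e-01
 -0.000e+00 -1.918e-01 -1.000e-04  0.000e+00] [ 0.     0.     0.     0.    -0.     0.    -0.     0.    -0.     0.
 -0.    -0.    -0.003  0.003  0.005  0.002  0.     0.002 -0.    -0.003
 -0.     0.   ]
2.1 [  1.57   6.3  -13.03   4.11 -62.34 -22.38]
```

The exact model is found, with a 0.192 m wrist offset after joint 4. Next is a multi-branch IK search for the grasp.

```bash
cat >> kin2.py <<'E'
PR=np.array([.1988,0,.6015,.4636,.0001,.3589,0,-.1918,-.0001,0])
def frame(tilt,rot,az=None,u=None):
    t=np.radians(tilt); u=np.array([.949,-.316,0]) if u is None else np.asarray(u); z=-np.cos(t)*np.array([0,0,1])+np.sin(t)*u
    y=-np.cos(t)*u-np.sin(t)*np.array([0,0,1]); y=Ro.from_rotvec(z*np.radians(rot)).apply(y); return Ro.from_matrix(np.stack([np.cross(y,z),y,z],1))
def ik2(P,Rt,q0):
    g=lambda q:np.r_[(fk2(q,PR)[0]-P)*10,(fk2(q,PR)[1].inv()*Rt).as_rotvec()]
    return least_squares(g,np.clip(q0,lim[:,0]+.1,lim[:,1]-.1),bounds=(lim[:,0],lim[:,1]),x_scale=50,max_nfev=60)
E
python3 - <<'E'
from kin2 import *
h=np.array([.532,-.178,.149]); a=np.array([-.5905,.1964,.7828]); rng=np.random.default_rng(0); cur=r.get_state()['joints']
for tilt in(38.5,30,20):
  for back in(0,.08):
    sols={}
    for k in range(40):
      q0=rng.uniform(lim[:,0],lim[:,1]) if k else cur; 
      if k: q0[0]=rng.uniform(-70,90); q0[1]=rng.uniform(-30,60); 
      for rot in (0,90):
        w=ik2(h+back*a,frame(tilt,rot),q0)
        if w.cost<1e-7: sols[(rot,)+tuple((w.x/4).round())]=w.x
    print(tilt,back); [print('   ',k[0],v.round(1)) for k,v in sols.items()]
E
```

```text
38.5 0
38.5 0.08
30 0
30 0.08
20 0
    0 [  5.6   4.8 -45.4  21.  -22.8 -42.2]
    90 [   5.6    4.8  -45.4   21.   -22.8 -132.2]
20 0.08
    0 [  9.7  -5.  -44.   16.6 -34.3 -40.5]
    90 [   9.7   -5.   -44.    16.6  -34.3 -130.5]
```

Run:
```python
from kin2 import *
f0=np.array([.620,-.2068,.0338]); a=np.array([-.5905,.1964,.7828]); a/=np.linalg.norm(a); g=f0+.152*a; g[2]=.1525; print('grasp',g)
s=r.get_state()
for tilt in(20,23,26,28):
    Rt=frame(tilt,-90); q=s['joints']+[0,0,0,0,0,70]; out=[]
    z=Rt.as_matrix()[:,2]
    for P in(g-.09*z,g-.045*z,g,g+.03*a,g+.075*a):
        w=ik2(P,Rt,q); q=w.x; out.append((w.cost<1e-7,q.round(0).astype(int).tolist()))
    print(tilt,out)
Rt=frame(24,-90); M=Rt.as_matrix(); print('z',M[:,2].round(4),'y',M[:,1].round(4)); delta(g-.09*M[:,2],M[:,2],M[:,1])
# upright over bores: tool tilt 24-38.5=-14.5
for b in((.5765,.1696),(.5688,.217),(.5611,.2644)):
  for yaw in(0,20,40,60):
    u=Ro.from_euler('z',yaw,degrees=True).apply([.949,-.316,0]); q=s['joints']+[40,0,0,0,0,70+yaw-40]; o=[]
    for zz in(.31,.165): w=ik2(np.r_[b,zz],frame(-14.5,-90,u=u),q); q=w.x; o.append((w.cost<1e-7,q.round(0).astype(int).tolist()))
    print(b,yaw,o)
```

```text
grasp [ 0.53024575 -0.17694778  0.1525    ]
20 [(np.True_, [9, -5, -39, 15, -38, 53]), (np.True_, [7, 0, -42, 17, -31, 51]), (np.True_, [6, 4, -45, 21, -23, 48]), (np.True_, [7, 1, -45, 19, -28, 49]), (np.True_, [10, -5, -44, 17, -34, 49])]
23 [(np.True_, [10, -7, -44, 19, -34, 47]), (np.True_, [8, -2, -47, 23, -26, 45]), (np.True_, [5, 3, -51, 32, -17, 38]), (np.True_, [7, -1, -50, 26, -22, 42]), (np.True_, [10, -6, -48, 22, -30, 44])]
26 [(np.True_, [10, -8, -49, 26, -29, 41]), (np.True_, [6, -3, -53, 33, -20, 36]), (np.False_, [-3, 2, -58, 55, -8, 21]), (np.True_, [4, -2, -56, 39, -15, 31]), (np.True_, [10, -8, -53, 30, -25, 37])]
28 [(np.True_, [10, -10, -53, 31, -25, 36]), (np.True_, [4, -4, -57, 43, -15, 28]), (np.False_, [-3, 2, -58, 54, -8, 22]), (np.False_, [1, -2, -58, 48, -12, 25]), (np.True_, [8, -9, -56, 36, -21, 32])]
z [ 0.386  -0.1286 -0.9135] y [-3.159e-01 -9.488e-01  1.000e-04]
t [-70.5  33.3 -67.1] rv [-27.72  -2.55  87.25] norm 102.9 91.6
(0.5765, 0.1696) 0 [(np.True_, [28, 19, 10, -10, -91, 44]), (np.True_, [28, 24, -1, -11, -75, 47])]
(0.5765, 0.1696) 20 [(np.Tr
[... 346 characters left out ...]
1, -12, -74, 44])]
(0.5688, 0.217) 20 [(np.True_, [34, 21, 11, -8, -93, 58]), (np.True_, [34, 26, 0, -8, -76, 60])]
(0.5688, 0.217) 40 [(np.True_, [37, 21, 10, -4, -93, 75]), (np.True_, [37, 26, -1, -4, -77, 76])]
(0.5688, 0.217) 60 [(np.True_, [40, 21, 8, 1, -91, 92]), (np.True_, [40, 26, -4, 1, -75, 92])]
(0.5611, 0.2644) 0 [(np.True_, [36, 20, 12, -12, -90, 37]), (np.True_, [36, 25, 1, -12, -74, 40])]
(0.5611, 0.2644) 20 [(np.True_, [38, 22, 13, -9, -93, 54]), (np.True_, [38, 27, 2, -9, -77, 57])]
(0.5611, 0.2644) 40 [(np.True_, [40, 22, 12, -5, -94, 71]), (np.True_, [40, 27, 1, -5, -77, 73])]
(0.5611, 0.2644) 60 [(np.True_, [43, 22, 10, 0, -92, 89]), (np.True_, [43, 27, -1, 0, -76, 89])]
```

Call:
step_arm(increments=[{"tx": -5.9, "ty": 2.8, "tz": -2, "ax": -2.31, "ay": -0.21, "az": 7.27, "claw": 1}, {"tx": -5.9, "ty": 2.8, "tz": -2, "ax": -2.31, "ay": -0.21, "az": 7.27, "claw": 1}, {"tx": -5.9, "ty": 2.8, "tz": -2, "ax": -2.31, "ay": -0.21, "az": 7.27, "claw": 1}, {"tx": -5.9, "ty": 2.8, "tz": -2, "ax": -2.31, "ay": -0.21, "az": 7.27, "claw": 1}, {"tx": -5.9, "ty": 2.8, "tz": -2, "ax": -2.31, "ay": -0.21, "az": 7.27, "claw": 1}, {"tx": -5.9, "ty": 2.8, "tz": -2, "ax": -2.31, "ay": -0.21, "az": 7.27, "claw": 1}, {"tx": -5.9, "ty": 2.8, "tz": -8, "ax": -2.31, "ay": -0.21, "az": 7.27, "claw": 1}, {"tx": -5.9, "ty": 2.8, "tz": -8, "ax": -2.31, "ay": -0.21, "az": 7.27, "claw": 1}, {"tx": -5.9, "ty": 2.8, "tz": -8, "ax": -2.31, "ay": -0.21, "az": 7.27, "claw": 1}, {"tx": -5.9, "ty": 2.8, "tz": -8, "ax": -2.31, "ay": -0.21, "az": 7.27, "claw": 1}, {"tx": -5.9, "ty": 2.8, "tz": -8, "ax": -2.31, "ay": -0.21, "az": 7.27, "claw": 1}, {"tx": -5.9, "ty": 2.8, "tz": -8, "ax": -2.31, "ay": -0.21, "az": 7.27, "claw": 1}])

```text
time_s: 3.3
tcp_pos: [0.4888, -0.1648, 0.2456]
eef_rot: [-179.6, -23.9, -18.1]
contact_force: [-0.4, 0.6, -0.1]
gripper_width: 0.0878
```

Run:
```python
from kin2 import *
s=r.get_state(); print(s['time_s'],s['joints'].round(1),s['tcp_pos'])
g=np.array([.5302,-.1769,.1525]); M=frame(22,-90).as_matrix(); print('z',M[:,2]); delta(g-.09*M[:,2],M[:,2],M[:,1])
```

```text
3.3 [ 10.   -8.6 -44.3  19.1 -34.3  48. ] [ 0.4888035  -0.16480339  0.24557644]
z [ 0.35546519 -0.11844718 -0.92715412]
t [ 9.4 -1.4 -9.6] rv [ 0.21  1.88 -0.48] norm 13.5 1.9
```

Call:
step_arm(increments=[{"tx": 9.4, "ty": -1.4, "tz": -9.6, "ax": 0.2, "ay": 1.9, "az": -0.5, "claw": 1}, {"tx": 5, "ty": -1.7, "tz": -13, "ax": 0, "ay": 0, "az": 0, "claw": 1}, {"tx": 5, "ty": -1.7, "tz": -13, "ax": 0, "ay": 0, "az": 0, "claw": 1}, {"tx": 5, "ty": -1.7, "tz": -13, "ax": 0, "ay": 0, "az": 0, "claw": 0.5}, {"tx": 5, "ty": -1.7, "tz": -13, "ax": 0, "ay": 0, "az": 0, "claw": 0.2}, {"tx": 5, "ty": -1.6, "tz": -13, "ax": 0, "ay": 0, "az": 0, "claw": 0}, {"tx": 5, "ty": -1.6, "tz": -13, "ax": 0, "ay": 0, "az": 0, "claw": 0}, {"tx": 2, "ty": -0.7, "tz": -5.4, "ax": 0, "ay": 0, "az": 0, "claw": 0}, {"tx": 0, "ty": 0, "tz": 0, "ax": 0, "ay": 0, "az": 0, "claw": 0}], newtons=40)

```text
time_s: 4.2
tcp_pos: [0.5303, -0.1772, 0.1525]
eef_rot: [180.0, -21.9, -18.7]
contact_force: [-0.4, -0.5, -0.3]
gripper_width: 0.0464
```

Run:
```python
from kin2 import *
s=r.get_state(); print(s['time_s'],s['joints'].round(1),s['tcp_pos'],s['contact_force'],s['gripper_width'])
g=np.array([.5302,-.1769,.1525]); M=frame(22,-90).as_matrix(); delta(g,M[:,2],M[:,1])
d=cap('scene');e=cap('top'); cv2.imwrite('pics/f.png',np.vstack([cv2.resize(d['image'][120:200,230:345],(431,300),interpolation=2),cv2.resize(e['image'][150:230,260:375],(431,300),interpolation=2)]))
```

```text
4.2 [  5.3   3.6 -48.7  26.9 -19.6  42. ] [ 0.53033132 -0.17721396  0.15246481] [-0.39225836 -0.47664729 -0.29162869] 0.04636479093955075
t [-0.1  0.3  0. ] rv [-0.05 -0.15  0.32] norm 0.3 0.4
```

View pics/f.png

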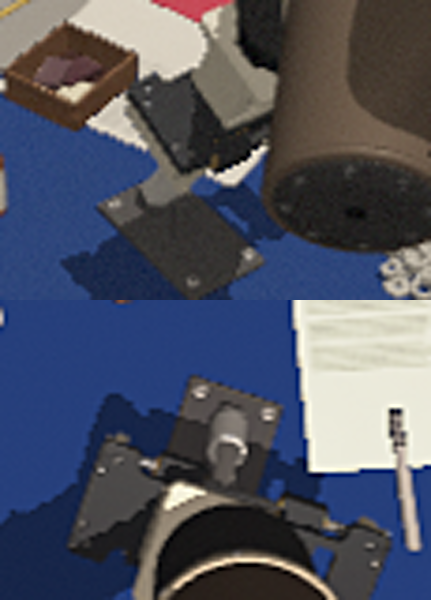

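The picture shows the pin shank at (228,450) in the lower crop, midway between the fingers at (150,465) and (295,510). The decoy at (400,490) is clear of the gripper. Closing the jaws.

Call:
step_arm(increments=[{"tx": 0, "ty": 0, "tz": 0, "ax": 0, "ay": 0, "az": 0, "claw": -0.4}, {"tx": 0, "ty": 0, "tz": 0, "ax": 0, "ay": 0, "az": 0, "claw": -0.6}, {"tx": 0, "ty": 0, "tz": 0, "ax": 0, "ay": 0, "az": 0, "claw": -1}, {"tx": 0, "ty": 0, "tz": 0, "ax": 0, "ay": 0, "az": 0, "claw": -1}, {"tx": 0, "ty": 0, "tz": 0, "ax": 0, "ay": 0, "az": 0, "claw": -1}, {"tx": 0, "ty": 0, "tz": 0, "ax": 0, "ay": 0, "az": 0, "claw": -1}], newtons=50)

```text
time_s: 4.9
tcp_pos: [0.5316, -0.1768, 0.1541]
eef_rot: [-179.9, -22.0, -18.7]
contact_force: [-1.7, 1.5, 3.1]
gripper_width: 0.0168
```

Call:
step_arm(increments=[{"tx": -2.4, "ty": 0.8, "tz": 3.1, "ax": 0, "ay": 0, "az": 0, "claw": -1}, {"tx": -4.7, "ty": 1.6, "tz": 6.3, "ax": 0, "ay": 0, "az": 0, "claw": -1}, {"tx": -4.7, "ty": 1.6, "tz": 6.3, "ax": 0, "ay": 0, "az": 0, "claw": -1}])

```text
time_s: 5.2
tcp_pos: [0.5193, -0.1727, 0.1698]
eef_rot: [-180.0, -22.0, -18.7]
contact_force: [2.6, -0.6, -1.7]
gripper_width: 0.0172
```

Call:
step_arm(increments=[{"tx": -4.7, "ty": 1.6, "tz": 6.3, "ax": 0, "ay": 0, "az": 0, "claw": -1}, {"tx": -4.7, "ty": 1.6, "tz": 6.3, "ax": 0, "ay": 0, "az": 0, "claw": -1}, {"tx": -4.7, "ty": 1.6, "tz": 6.3, "ax": 0, "ay": 0, "az": 0, "claw": -1}, {"tx": -4.7, "ty": 1.6, "tz": 6.3, "ax": 0, "ay": 0, "az": 0, "claw": -1}, {"tx": -4.7, "ty": 1.6, "tz": 6.3, "ax": 0, "ay": 0, "az": 0, "claw": -1}, {"tx": -4.7, "ty": 1.6, "tz": 6.3, "ax": 0, "ay": 0, "az": 0, "claw": -1}, {"tx": -4.7, "ty": 1.6, "tz": 6.3, "ax": 0, "ay": 0, "az": 0, "claw": -1}, {"tx": 0, "ty": 0, "tz": 0, "ax": 0, "ay": 0, "az": 0, "claw": -1}])

```text
time_s: 6.0
tcp_pos: [0.4866, -0.1614, 0.2147]
eef_rot: [-179.9, -22.1, -18.7]
contact_force: [0.5, 0.0, -3.1]
gripper_width: 0.0169
```

Run:
```python
from kin2 import *
s=r.get_state(); print(s['time_s'],s['joints'].round(1),s['tcp_pos'],s['contact_force'],s['gripper_width'])
S=[];a=np.array([-.5905,.1964,.7828]);a/=np.linalg.norm(a); f0=s['tcp_pos']-.152*a
for n in('top','scene'):
    W=world(cap(n)); q=W-f0; t=q@a; dd=np.linalg.norm(q-t[...,None]*a,axis=-1)
    k=(t>.02)&(t<.118)&(dd<.016); P=W[k]; c=P.mean(0); print(n,len(P),c.round(4), 'dir',np.linalg.svd(P-c)[2][0].round(3), t[(dd<.016)&(t>-.05)].min())
```

```text
6.0 [ 10.2  -6.1 -46.4  20.  -31.7  45.7] [ 0.48660739 -0.16141699  0.21465805] [ 0.46089265  0.0149638  -3.06550764] 0.016890835469208828
top 88 [ 0.5394 -0.181   0.1485] dir [-0.588  0.177  0.79 ] -0.04865802827190386
scene 28 [ 0.5489 -0.1759  0.128 ] dir [ 0.649 -0.194 -0.736] -0.04884594113627122
```

Call:
step_arm(increments=[{"tx": -4, "ty": 5, "tz": 25, "ax": 0, "ay": 0, "az": 0, "claw": -1}, {"tx": -4, "ty": 5, "tz": 30, "ax": 0, "ay": 0, "az": 0, "claw": -1}, {"tx": 0, "ty": 20, "tz": 30, "ax": 1.2, "ay": 3.7, "az": 0, "claw": -1}, {"tx": 10, "ty": 38, "tz": 10, "ax": 1.2, "ay": 3.7, "az": 0, "claw": -1}, {"tx": 10, "ty": 38, "tz": 0, "ax": 1.2, "ay": 3.7, "az": 0, "claw": -1}, {"tx": 10, "ty": 38, "tz": 0, "ax": 1.2, "ay": 3.7, "az": 0, "claw": -1}, {"tx": 10, "ty": 38, "tz": 0, "ax": 1.2, "ay": 3.7, "az": 0, "claw": -1}, {"tx": 10, "ty": 38, "tz": 0, "ax": 1.2, "ay": 3.7, "az": 0, "claw": -1}, {"tx": 10, "ty": 38, "tz": 0, "ax": 1.2, "ay": 3.7, "az": 0, "claw": -1}, {"tx": 10, "ty": 38, "tz": 0, "ax": 1.2, "ay": 3.7, "az": 0, "claw": -1}, {"tx": 10, "ty": 38, "tz": 0, "ax": 1.2, "ay": 3.7, "az": 0, "claw": -1}, {"tx": 5, "ty": 20, "tz": 0, "ax": 1.2, "ay": 3.2, "az": 0, "claw": -1}])

```text
time_s: 7.3
tcp_pos: [0.565, 0.1953, 0.3068]
eef_rot: [179.7, 16.6, -18.6]
contact_force: [0.4, 0.2, -2.9]
gripper_width: 0.017
```

Call:
step_arm(increments=[{"tx": 5, "ty": 24, "tz": 0, "ax": 0, "ay": 0, "az": 0, "claw": -1}, {"tx": 5, "ty": 18, "tz": 0, "ax": 0, "ay": 0, "az": 0, "claw": -1}, {"tx": 0, "ty": 0, "tz": 0, "ax": 0, "ay": 0, "az": 0, "claw": -1}])

```text
time_s: 7.6
tcp_pos: [0.5742, 0.2366, 0.3078]
eef_rot: [179.7, 16.4, -18.6]
contact_force: [0.4, 0.2, -2.9]
gripper_width: 0.0169
```

Run:
```python
from kin2 import *
s=r.get_state(); print(s['time_s'],s['joints'].round(1),s['tcp_pos'],s['eef_rot'],s['contact_force'],s['gripper_width'])
im=[]
for n in('top','scene'):
    d=cap(n); u,v=proj(d,s['tcp_pos']-[0,0,.08]); print(n,u,v)
    u,v=int(u),int(v); im.append(cv2.resize(d['image'][v-45:v+45,u-60:u+60],(400,300),interpolation=2))
cv2.imwrite('pics/g.png',np.vstack(im))
```

```text
7.6 [ 32.5  21.7  13.8 -12.5 -92.7  39.5] [0.57421728 0.2366332  0.30778434] [179.72414002  16.38708244 -18.57152328] [ 0.39481798  0.24073934 -2.88070031] 0.016890241425147997
top 154.69492910385594 183.11764688517619
scene 175.34615355121366 219.40640193737738
```

View pics/g.png

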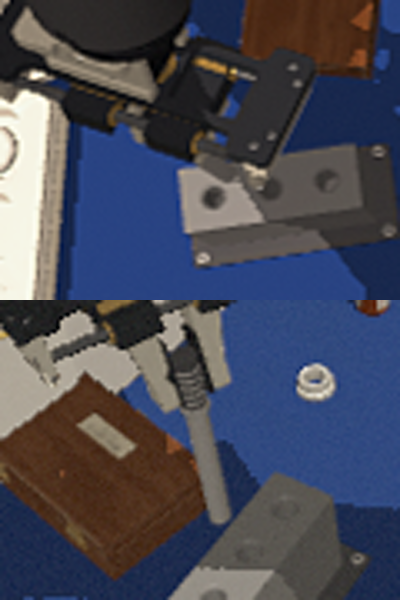

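The picture shows the pin held nearly upright. In the lower scene crop the shank runs from (190,390) to (220,520), with the foot above the stand near the middle bore. Now I'll fit its axis.

```bash
cat >> h.py <<'E'
def meas(f0,a0,names=('scene','top'),fresh=True,lo=.01,hi=.116,R=.02):
    """cylinder fit of the shank; foot from lowest points; per camera"""
    out={}
    for n in names:
        W=world(cap(n) if fresh else load(n)); q=W-f0; t=q@a0; dd=np.linalg.norm(q-t[...,None]*a0,axis=-1)
        P=W[(t>lo)&(t<hi)&(dd<R)]
        if len(P)<15: print(n,'few',len(P)); continue
        def res(p):
            a=np.array([p[2],p[3],1]);a/=np.linalg.norm(a); w=P-np.array([p[0],p[1],f0[2]]); s=w@a
            return (np.linalg.norm(w-np.outer(s,a),axis=1)-.008)*1000
        o=least_squares(res,[f0[0],f0[1],a0[0]/a0[2],a0[1]/a0[2]],loss='soft_l1',f_scale=1,x_scale=[.01,.01,.1,.1]); p=o.x
        a=np.array([p[2],p[3],1]);a/=np.linalg.norm(a); w=W-np.array([p[0],p[1],f0[2]]); s=w@a; rr=np.linalg.norm(w-s[...,None]*a,axis=-1)
        k=(rr<.011)&(s>-.04)&(s<.03)
        print(n,len(P),'axis xy at z',f0[2].round(3),p[:2].round(4),'tilt deg xy',np.degrees(np.arctan(p[2:])).round(2),'med',np.median(abs(o.fun)).round(2),'lowest z',np.sort(W[k][:,2])[:3].round(4) if k.any() else None); out[n]=p
    return out
E
python3 - <<'E'
from h import *
s=r.get_state(); t=s['tcp_pos']; meas(t-[0,0,.152],np.array([0,0,1.]),fresh=False); print(t)
# bores in each camera from first images at z=.098 (local fit numbers)
c=np.array([.5705,.2155]);th=np.radians(9.4);Rm=np.array([[np.cos(th),-np.sin(th)],[np.sin(th),np.cos(th)]])
for n,px in(('top',[(100,118),(101,291),(102,463)]),('scene',[(105,125),(105,297),(105,471)])): print(n,[(c+Rm@((np.array(p)/3.6-[30,80])/1000)).round(4).tolist() for p in px])
E
```

```text
scene 209 axis xy at z 0.157 [0.573  0.2351] tilt deg xy [-0.28  0.47] med 0.55 lowest z [0.1573 0.1581 0.159 ]
top 57 axis xy at z 0.157 [0.5701 0.2349] tilt deg xy [-0.41  0.37] med 0.29 lowest z [0.1598 0.1613 0.1622]
[0.57357535 0.23471344 0.30878262]
top [[0.576, 0.1685], [0.5684, 0.216], [0.5609, 0.2632]]
scene [[0.5771, 0.1707], [0.5693, 0.2178], [0.5614, 0.2655]]
```

Call:
step_arm(increments=[{"tx": -0.9, "ty": -9.6, "tz": 0, "ax": 0.42, "ay": 0.35, "az": 0, "claw": -1}, {"tx": -0.9, "ty": -9.6, "tz": 0, "ax": 0, "ay": 0, "az": 0, "claw": -1}, {"tx": 0, "ty": 0, "tz": -10, "ax": 0, "ay": 0, "az": 0, "claw": -1}, {"tx": 0, "ty": 0, "tz": -15, "ax": 0, "ay": 0, "az": 0, "claw": -1}, {"tx": 0, "ty": 0, "tz": -15, "ax": 0, "ay": 0, "az": 0, "claw": -1}, {"tx": 0, "ty": 0, "tz": -10, "ax": 0, "ay": 0, "az": 0, "claw": -1}, {"tx": 0, "ty": 0, "tz": 0, "ax": 0, "ay": 0, "az": 0, "claw": -1}, {"tx": 0, "ty": 0, "tz": 0, "ax": 0, "ay": 0, "az": 0, "claw": -1}])

```text
time_s: 8.5
tcp_pos: [0.572, 0.2153, 0.2582]
eef_rot: [180.0, 16.9, -18.6]
contact_force: [-1.2, -0.4, -1.9]
gripper_width: 0.0171
```

Run:
```python
from h import *
s=r.get_state(); t=s['tcp_pos']; print(s['time_s'],t,s['contact_force']); meas(t-[0,0,.152],np.array([0,0,1.]),lo=.012)
d=load('scene'); u,v=map(int,proj(d,[.569,.217,.1])); cv2.imwrite('pics/h.png',cv2.resize(d['image'][v-40:v+35,u-50:u+50],(600,450),interpolation=2))
```

```text
8.5 [0.5720382  0.21525185 0.25820318] [-1.20229594 -0.44802659 -1.85518992]
scene 184 axis xy at z 0.106 [0.5702 0.2158] tilt deg xy [ 0.2  -0.05] med 0.5 lowest z [0.0744 0.0791 0.0809]
top 44 axis xy at z 0.106 [0.5675 0.2144] tilt deg xy [-0.32  0.04] med 0.3 lowest z [0.0668 0.0763 0.0842]
```

View pics/h.png

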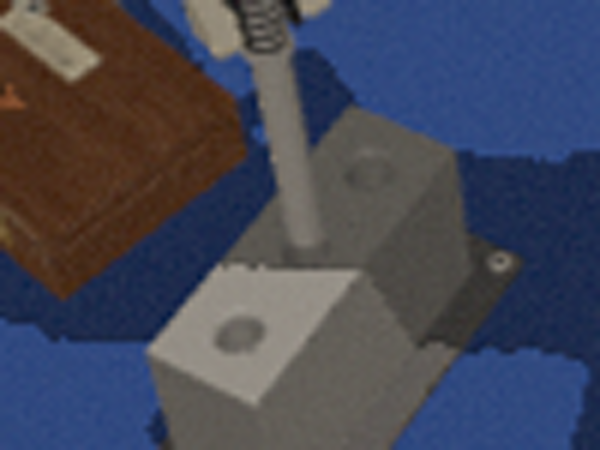

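The picture shows the pin foot at (305,240), right over the middle bore. Both cameras ask for about +1.8 mm in y. I'll correct that and start feeling down.

Call:
step_arm(increments=[{"tx": 0, "ty": 1.8, "tz": 0, "ax": 0, "ay": 0, "az": 0, "claw": -1}, {"tx": 0, "ty": 0, "tz": -4, "ax": 0, "ay": 0, "az": 0, "claw": -1}, {"tx": 0, "ty": 0, "tz": -4, "ax": 0, "ay": 0, "az": 0, "claw": -1}, {"tx": 0, "ty": 0, "tz": -4, "ax": 0, "ay": 0, "az": 0, "claw": -1}, {"tx": 0, "ty": 0, "tz": -4, "ax": 0, "ay": 0, "az": 0, "claw": -1}, {"tx": 0, "ty": 0, "tz": 0, "ax": 0, "ay": 0, "az": 0, "claw": -1}])

```text
time_s: 9.2
tcp_pos: [0.5721, 0.2168, 0.2419]
eef_rot: [180.0, 16.9, -18.6]
contact_force: [0.9, -0.0, -3.8]
gripper_width: 0.0172
```

Call:
step_arm(increments=[{"tx": 0, "ty": 0, "tz": -4, "ax": 0, "ay": 0, "az": 0, "claw": -1}, {"tx": 0, "ty": 0, "tz": -4, "ax": 0, "ay": 0, "az": 0, "claw": -1}, {"tx": 0, "ty": 0, "tz": -4, "ax": 0, "ay": 0, "az": 0, "claw": -1}, {"tx": 0, "ty": 0, "tz": -4, "ax": 0, "ay": 0, "az": 0, "claw": -1}, {"tx": 0, "ty": 0, "tz": -4, "ax": 0, "ay": 0, "az": 0, "claw": -1}, {"tx": 0, "ty": 0, "tz": 0, "ax": 0, "ay": 0, "az": 0, "claw": -1}])

```text
time_s: 9.8
tcp_pos: [0.572, 0.2169, 0.2218]
eef_rot: [-180.0, 16.9, -18.6]
contact_force: [2.8, -1.9, -4.7]
gripper_width: 0.0172
```

Call:
step_arm(increments=[{"tx": 0, "ty": 0, "tz": -3, "ax": 0, "ay": 0, "az": 0, "claw": -1}, {"tx": 0, "ty": 0, "tz": -3, "ax": 0, "ay": 0, "az": 0, "claw": -1}, {"tx": 0, "ty": 0, "tz": -2, "ax": 0, "ay": 0, "az": 0, "claw": -1}, {"tx": 0, "ty": 0, "tz": 0, "ax": 0, "ay": 0, "az": 0, "claw": -1}])

```text
time_s: 10.2
tcp_pos: [0.572, 0.2169, 0.2143]
eef_rot: [-180.0, 16.9, -18.6]
contact_force: [2.8, -1.8, -5.4]
gripper_width: 0.0171
```

Call:
step_arm(increments=[{"tx": 0, "ty": 0, "tz": -2, "ax": 0, "ay": 0, "az": 0, "claw": -1}, {"tx": 0, "ty": 0, "tz": -2, "ax": 0, "ay": 0, "az": 0, "claw": -1}, {"tx": 0, "ty": 0, "tz": 0, "ax": 0, "ay": 0, "az": 0, "claw": -1}])

```text
time_s: 10.5
tcp_pos: [0.572, 0.217, 0.2104]
eef_rot: [-180.0, 16.9, -18.6]
contact_force: [3.7, -1.9, -3.6]
gripper_width: 0.0169
```

Call:
step_arm(increments=[{"tx": 0.3, "ty": -0.2, "tz": -2, "ax": 0, "ay": 0, "az": 0, "claw": -1}, {"tx": 0.2, "ty": -0.1, "tz": -2, "ax": 0, "ay": 0, "az": 0, "claw": -1}, {"tx": 0, "ty": 0, "tz": 0, "ax": 0, "ay": 0, "az": 0, "claw": -1}])

```text
time_s: 10.8
tcp_pos: [0.5723, 0.2167, 0.2061]
eef_rot: [-180.0, 16.9, -18.6]
contact_force: [2.8, -1.1, -4.0]
gripper_width: 0.0171
```

Call:
step_arm(increments=[{"tx": 0, "ty": 0, "tz": -2, "ax": 0, "ay": 0, "az": 0, "claw": -1}, {"tx": 0, "ty": 0, "tz": -2, "ax": 0, "ay": 0, "az": 0, "claw": -1}, {"tx": 0, "ty": 0, "tz": 0, "ax": 0, "ay": 0, "az": 0, "claw": -1}])

```text
time_s: 11.1
tcp_pos: [0.5724, 0.2167, 0.2022]
eef_rot: [-180.0, 16.9, -18.6]
contact_force: [2.0, -0.9, -4.5]
gripper_width: 0.0171
```

Already about 48 mm deep with no upward force, so bore1 looks like the open one. Continuing.

Call:
step_arm(increments=[{"tx": 0, "ty": 0, "tz": -4, "ax": 0, "ay": 0, "az": 0, "claw": -1}, {"tx": 0, "ty": 0, "tz": -4, "ax": 0, "ay": 0, "az": 0, "claw": -1}, {"tx": 0.2, "ty": -0.1, "tz": -4, "ax": 0, "ay": 0, "az": 0, "claw": -1}, {"tx": 0, "ty": 0, "tz": -4, "ax": 0, "ay": 0, "az": 0, "claw": -1}, {"tx": 0, "ty": 0, "tz": -4, "ax": 0, "ay": 0, "az": 0, "claw": -1}, {"tx": 0, "ty": 0, "tz": -3, "ax": 0, "ay": 0, "az": 0, "claw": -1}, {"tx": 0, "ty": 0, "tz": 0, "ax": 0, "ay": 0, "az": 0, "claw": -1}])

```text
time_s: 11.8
tcp_pos: [0.5726, 0.2165, 0.1789]
eef_rot: [180.0, 16.9, -18.6]
contact_force: [2.0, -0.5, -4.6]
gripper_width: 0.0173
```

Call:
step_arm(increments=[{"tx": 0, "ty": 0, "tz": -2, "ax": 0, "ay": 0, "az": 0, "claw": -1}, {"tx": 0, "ty": 0, "tz": -1, "ax": 0, "ay": 0, "az": 0, "claw": -1}, {"tx": 0, "ty": 0, "tz": 0, "ax": 0, "ay": 0, "az": 0, "claw": -1}])

```text
time_s: 12.1
tcp_pos: [0.5727, 0.2166, 0.1765]
eef_rot: [-180.0, 16.9, -18.6]
contact_force: [1.9, -0.1, -3.8]
gripper_width: 0.017
```

Call:
step_arm(increments=[{"tx": 0, "ty": 0, "tz": -1, "ax": 0, "ay": 0, "az": 0, "claw": -1}, {"tx": 0, "ty": 0, "tz": -1, "ax": 0, "ay": 0, "az": 0, "claw": -1}, {"tx": 0, "ty": 0, "tz": -1, "ax": 0, "ay": 0, "az": 0, "claw": -1}, {"tx": 0, "ty": 0, "tz": 0, "ax": 0, "ay": 0, "az": 0, "claw": -1}])

```text
time_s: 12.5
tcp_pos: [0.5727, 0.2166, 0.1735]
eef_rot: [-180.0, 16.9, -18.6]
contact_force: [1.8, -1.3, -2.7]
gripper_width: 0.0169
```

Call:
step_arm(increments=[{"tx": 0, "ty": 0, "tz": -1, "ax": 0, "ay": 0, "az": 0, "claw": -1}, {"tx": 0, "ty": 0, "tz": -1, "ax": 0, "ay": 0, "az": 0, "claw": -1}, {"tx": 0, "ty": 0, "tz": 0, "ax": 0, "ay": 0, "az": 0, "claw": -1}])

```text
time_s: 12.8
tcp_pos: [0.5727, 0.2166, 0.1714]
eef_rot: [-180.0, 16.9, -18.6]
contact_force: [2.2, -1.1, -2.0]
gripper_width: 0.0168
```

Call:
step_arm(increments=[{"tx": 0, "ty": 0, "tz": -1, "ax": 0, "ay": 0, "az": 0, "claw": -1}, {"tx": 0, "ty": 0, "tz": 0, "ax": 0, "ay": 0, "az": 0, "claw": -1}])

```text
time_s: 13.0
tcp_pos: [0.5727, 0.2166, 0.1705]
eef_rot: [-180.0, 16.9, -18.6]
contact_force: [1.9, -0.9, -3.8]
gripper_width: 0.017
```

Call:
step_arm(increments=[{"tx": 0, "ty": 0, "tz": -1, "ax": 0, "ay": 0, "az": 0, "claw": -1}, {"tx": 0, "ty": 0, "tz": 0, "ax": 0, "ay": 0, "az": 0, "claw": -1}])

```text
time_s: 13.2
tcp_pos: [0.5728, 0.2166, 0.1699]
eef_rot: [-180.0, 16.9, -18.6]
contact_force: [1.4, -1.2, -0.1]
gripper_width: 0.0174
```

Call:
step_arm(increments=[{"tx": 0, "ty": 0, "tz": -1, "ax": 0, "ay": 0, "az": 0, "claw": -1}, {"tx": 0, "ty": 0, "tz": 0, "ax": 0, "ay": 0, "az": 0, "claw": -1}])

```text
time_s: 13.4
tcp_pos: [0.5729, 0.2166, 0.1699]
eef_rot: [-179.9, 16.9, -18.5]
contact_force: [0.4, -1.2, 6.3]
gripper_width: 0.017
```

Run:
```python
from h import *
s=r.get_state(); t=s['tcp_pos']; print(t,s['contact_force'],s['moment']); W=world(cap('scene')); q=W-t
k=(np.linalg.norm(q[...,:2],axis=-1)<.02)&(W[...,2]>.1)
P=W[k]; rr=np.linalg.norm(P[:,:2]-np.median(P[:,:2],axis=0),axis=1)
o=np.argsort(P[:,2]); print(P[o][::6].round(4).tolist())
```

```text
[0.57293261 0.21659051 0.16986102] [ 0.40244717 -1.18184886  6.33752671] [-0.64915325 -0.36479961  0.05980891]
[[0.5732, 0.1977, 0.1004], [0.564, 0.2214, 0.1034], [0.5645, 0.2203, 0.106], [0.5653, 0.2221, 0.1114], [0.574, 0.2234, 0.1141], [0.5627, 0.2199, 0.1194], [0.57, 0.2257, 0.1238], [0.5641, 0.217, 0.1274], [0.5694, 0.2249, 0.1315], [0.5694, 0.2272, 0.1379], [0.561, 0.2246, 0.1417], [0.563, 0.2118, 0.1429], [0.5676, 0.2244, 0.1443], [0.5631, 0.214, 0.149], [0.566, 0.2278, 0.153], [0.5651, 0.2214, 0.1549], [0.5677, 0.2253, 0.1569], [0.5682, 0.2348, 0.1584], [0.5622, 0.2165, 0.1599], [0.5607, 0.2212, 0.1619], [0.5693, 0.2258, 0.1638], [0.5609, 0.217, 0.1652], [0.5657, 0.2256, 0.1663], [0.5575, 0.2096, 0.1681], [0.5673, 0.2335, 0.1692], [0.5634, 0.2237, 0.17], [0.5634, 0.2062, 0.1718], [0.5609, 0.2087, 0.1723], [0.5588, 0.2039, 0.173], [0.5707, 0.2258, 0.1742], [0.5613, 0.2043, 0.1753], [0.5674, 0.2253, 0.1762], [0.5739, 0.2354, 0.1775], [0.5636, 0.2218, 0.1794], [0.5721, 0.2263, 0.1812], [0.5643, 0.2102, 0.1826], [0.5723, 0.229, 0.1837], [0.5654, 0.2088, 0.1841], [0.5641, 0.2202, 
[... 2930 characters left out ...]
34], [0.5791, 0.2002, 0.3543], [0.5871, 0.2273, 0.3555], [0.5844, 0.2183, 0.3561], [0.582, 0.2058, 0.3568], [0.5807, 0.2098, 0.3576], [0.5835, 0.2128, 0.3583], [0.5805, 0.2007, 0.3597], [0.5859, 0.2216, 0.3605], [0.5903, 0.2228, 0.3618], [0.5879, 0.222, 0.3626], [0.5862, 0.2147, 0.3639], [0.5889, 0.2147, 0.3652], [0.5821, 0.2066, 0.3659], [0.5888, 0.2203, 0.3664], [0.5914, 0.2203, 0.3679], [0.5854, 0.2057, 0.3691], [0.5905, 0.218, 0.3695], [0.5914, 0.2137, 0.3715], [0.5857, 0.2105, 0.3723], [0.5904, 0.217, 0.3744], [0.5863, 0.2064, 0.3747], [0.587, 0.2024, 0.377], [0.5904, 0.2159, 0.3792], [0.5878, 0.2093, 0.3814], [0.5928, 0.2155, 0.3831], [0.5897, 0.2123, 0.3853], [0.5918, 0.2146, 0.3911]]
```

Contact with the floor at TCP z 0.170, so the foot is at 0.018 and the pin is home. I'll ease off the press and release gently.

Call:
step_arm(increments=[{"tx": 0, "ty": 0, "tz": 1, "ax": 0, "ay": 0, "az": 0, "claw": -1}, {"tx": 0, "ty": 0, "tz": 0, "ax": 0, "ay": 0, "az": 0, "claw": -1}, {"tx": 0, "ty": 0, "tz": 0, "ax": 0, "ay": 0, "az": 0, "claw": -0.55}, {"tx": 0, "ty": 0, "tz": 0, "ax": 0, "ay": 0, "az": 0, "claw": -0.5}, {"tx": 0, "ty": 0, "tz": 0, "ax": 0, "ay": 0, "az": 0, "claw": -0.3}, {"tx": 0, "ty": 0, "tz": 0, "ax": 0, "ay": 0, "az": 0, "claw": 0}, {"tx": 0, "ty": 0, "tz": 0, "ax": 0, "ay": 0, "az": 0, "claw": 0}, {"tx": 0, "ty": 0, "tz": 0, "ax": 0, "ay": 0, "az": 0, "claw": 0}], newtons=20)

```text
time_s: 14.25
tcp_pos: [0.5726, 0.2166, 0.1696]
eef_rot: [-180.0, 16.9, -18.6]
contact_force: [-0.4, 1.4, -0.1]
gripper_width: 0.0428
```

Call:
step_arm(increments=[{"tx": 2, "ty": -0.7, "tz": 7, "ax": 0, "ay": 0, "az": 0, "claw": 0}, {"tx": 5, "ty": -1.7, "tz": 18, "ax": 0, "ay": 0, "az": 0, "claw": 0}, {"tx": 6, "ty": -2, "tz": 25, "ax": 0, "ay": 0, "az": 0, "claw": 0}, {"tx": 6, "ty": -2, "tz": 25, "ax": 0, "ay": 0, "az": 0, "claw": 0}, {"tx": 0, "ty": -10, "tz": 30, "ax": 0, "ay": 0, "az": 0, "claw": 0}, {"tx": -30, "ty": -30, "tz": 20, "ax": 0, "ay": 0, "az": 0, "claw": 0}, {"tx": -40, "ty": -30, "tz": 10, "ax": 0, "ay": 0, "az": 0, "claw": 0}, {"tx": -40, "ty": -30, "tz": 0, "ax": 0, "ay": 0, "az": 0, "claw": 0}, {"tx": 0, "ty": 0, "tz": 0, "ax": 0, "ay": 0, "az": 0, "claw": 0}, {"tx": 0, "ty": 0, "tz": 0, "ax": 0, "ay": 0, "az": 0, "claw": 0}])

```text
time_s: 15.25
tcp_pos: [0.4821, 0.1101, 0.306]
eef_rot: [-179.9, 16.8, -18.6]
contact_force: [0.1, 0.1, -0.2]
gripper_width: 0.0439
```

Run:
```python
from h import *
s=r.get_state(); print(s['time_s'],s['tcp_pos'],s['contact_force'],s['gripper_width'],abs(s['qd']).max())
d=cap('scene'); e=cap('top'); 
for x in(d,e):
    W=world(x); k=(abs(W[...,0]-.568)<.025)&(abs(W[...,1]-.217)<.025)&(W[...,2]>.105)&(W[...,2]<.25); P=W[k]; print(len(P),'top z',np.sort(P[:,2])[-5:].round(4),'xy low',np.median(P[P[:,2]<.135][:,:2],0).round(4),'xy high',np.median(P[P[:,2]>.15][:,:2],0).round(4))
u,v=map(int,proj(d,[.569,.217,.13])); cv2.imwrite('pics/i.png',np.hstack([cv2.resize(d['image'],(400,300),interpolation=3),cv2.resize(d['image'][v-45:v+45,u-60:u+60],(400,300),interpolation=2)]))
```

```text
15.25 [0.48207376 0.11007626 0.30602382] [ 0.08500533  0.14845915 -0.18024319] 0.04391869786330206 2.7253131383259315
182 top z [0.1891 0.1892 0.1897 0.1901 0.1903] xy low [0.5658 0.2219] xy high [0.5659 0.2209]
0 top z [] xy low [nan nan] xy high [nan nan]
  return _methods._mean(a, axis=axis, dtype=dtype,
  ret = um.true_divide(
```

View pics/i.png

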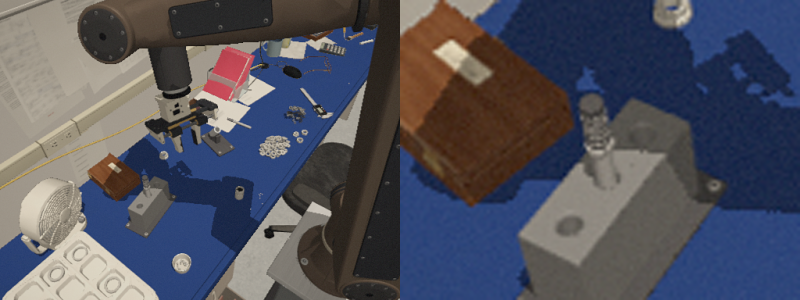

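The picture shows the pin upright in the middle bore (right panel, (600,140)). Its top is at z≈0.19, where 0.188 is expected when home. The gripper is well clear, and the ring, cup and valve body are where they were. Handing in.

```bash
python3 -c "
from h import *; print(r.close_job(), r.get_state()['time_s'])"
```

```text
the job is handed in; nothing more can be done
the job is handed in; nothing more can be done
```

The pin is standing upright, foot down, in the middle bore (bore1) of the stand, and the job is handed in at about 15 s of robot time. I drew it about 75 mm out of the sleeve along its axis, uprighted it and lowered it in the grip.

- **Which bore:** it passed the 40 mm slug depth with no upward force. It met the floor at about 80 mm, where I felt roughly 9 N of push. Bore1 was the first one I tried, so I did not probe the other two.
- **Release:** I eased the press off before opening the jaws. The gripper was then moved well clear, with about 0.2 N on the wrist.
- **Last checks:** the scene camera put the pin's top at z ≈ 0.190, against 0.188 expected when fully home, and showed it standing straight. The top camera could not confirm this, because it got no readings there. The test ring, cup and valve body looked unmoved; I did not measure them, and the oil dropper could not be made out in that last view.
- **What didn't go as planned:** the arm could not reach a grip fully in line with the pin, because joint 3 hit its limit. I gripped it with the tool about 16° off the pin's axis instead. The gripper read about 17 mm on the 18 mm handle throughout.

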